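# Fish the wooden spoon out from under the drying rack

## Task

A wooden spoon has slipped under the wires of the dish rack and lies in the drip tray, too long to come straight up. Take it by the handle through the open bay in the middle of the rack, bring it out at a slant, handle end first, gently, without forcing the spoon or the gripper against the rack, and finish while holding it in the gripper in mid-air over the rack, still, with every part of the spoon at least 5 cm above the wires. Do not put it down or let it go, and leave the other things on the rack and counter where they are.

Things in the scene. Friction and masses are not known exactly. Their poses are not given: they have to be found in the camera images.
- spoon_center (a point): Wooden spoon, 295 mm long: round handle 10.5 mm thick, and a bowl 46 mm wide, 12 mm thick. It lies on two ridges along the rack, up to about 25 degrees askew, handle to the left or to the right, the handle's axis about 24 mm above the counter. This point: half-way along it, mid-thickness. x axis: from the handle end to the bowl; z up. 32 to 63 g; balances about 45 mm from this point towards the bowl.
- spoon_end_a (a point): The plain end of the spoon's handle (on its middle line, 1.5 mm inside the end), 146 mm from spoon_center. It lies under the wires on one side of the bay, left or right.
- spoon_end_b (a point): The tip of the spoon's bowl (on its middle line, 1.5 mm inside the end), 146 mm from spoon_center. It lies under the wires on the other side of the bay.
- bay (a point): Centre of the open bay, level with the top of the wires, 75 mm above the counter. The bay is the opening in the deck: 190 mm clear along the rack (y axis of this point), 151 mm clear across it (x axis), with no wires. z up. Behind the rack a wall cabinet hangs 0.46 m above the counter, its front about 0.58 m from the robot: keep the wrist clear of it.
- rack: Dish rack, fixed: steel drip tray 160 (x) x 460 (y) x 62 mm, floor and walls 4 mm thick, under a deck of 5 mm wires, from 70 to 75 mm above the counter: a frame round the edge, and crosswise wires 26 mm apart beyond both ends of the bay. Across the tray floor run two ridges, up to 16 mm above the counter, 110 mm either side of the middle. Origin: middle of the underside; y axis along its length.
- spoon: The same wooden spoon; origin at the middle of its underside, 7 mm below spoon_center. Axes as spoon_center.
- teaspoon: Steel teaspoon, 130 x 27 x 11 mm, lying on top of the rack's wires at the left (+y), far-side corner, along the rack. A bystander: leave it. Origin at the centre of its underside.
- lemon: Lemon on the counter behind the rack, 71 x 53 x 51 mm. A bystander. Origin at its underside.
- garlic: Garlic bulb on the counter behind the rack at the left, 54 x 54 x 53 mm. A bystander. Origin at its underside.
- spice_jar: Spice jar standing behind the rack, 45 mm across, 106 mm high. A bystander. Origin at its underside.
- mug: Mug with a handle, standing behind the rack, 86 x 118 x 96 mm. A bystander. Origin at its underside.
- tea_box: Small cardboard box standing behind the rack at the right, 66 x 140 x 92 mm. A bystander. Origin at its underside.
- lime: Lime on the near left corner of the counter, 53 x 46 x 48 mm. A bystander. Origin at its underside.

How it is judged:
On the way:
1. the gripped spoon leans through the bay: the handle end 1 cm or more above the wires while the tip of the bowl is still below the wires (z of spoon_end_a in the frame of bay above 0.01 m and z of spoon_end_b in the frame of bay below -0.012 m and contact force between the fingers and spoon above 0.5 N), for 0.1 s.
At the end, for the whole second after the job is handed in: The spoon is held by the fingers, still (under 5 cm/s), touching nothing of the rack; its middle and both of its ends are more than 5 cm above the top of the wires, and its middle is within 27 cm of the middle of the bay, seen from above (z of each of spoon_center, spoon_end_a, spoon_end_b in the frame of bay above 0.05 m and horizontal distance between spoon_center and bay below 0.27 m and contact force between the fingers and spoon above 0.5 N and contact force between spoon and rack below 0.1 N and linear speed of spoon below 0.05 m/s); the arm keeps its last pose, push and grip.
It fails at once if the spoon is forced against the rack (over 20 N) (contact force between spoon and rack above 20 N).
It fails at once if the fingers are pushed against the rack (over 25 N) (contact force between the fingers and rack above 25 N).
It fails at once if a bystander is moved more than 3 cm (distance of any of teaspoon, lemon, garlic, spice_jar, mug, tea_box, lime from where it was at the start of the episode above 0.03 m).
It also fails if it takes over 38 s, if anything falls off the work surface, if the arm or the gripper's body presses on something with over 40 N, if the wrist force passes 120 N, or if a joint passes its speed limit or range.

## Robot

A 6-joint arm with a two-finger parallel gripper is mounted at the origin on a cart in front of the work surface, level with it; the furniture and walls round the work are solid. World frame = base frame: x ahead of the robot, y to its left, z up, the work surface at z = 0. Lengths are in m, angles in rad, forces in N, time in s.
With the tool pointing down it reaches from about 0.225 to 0.875 m from the base axis. Payload 3.4 kg.
Tool frame: the origin (TCP) lies midway between the tips of the shut fingers; the grasp point (between the pads) lies 19 mm behind it; z points along the fingers, y is the line along which they close (so a half turn about z gives the same grasp; the last joint's range is limited). The gripper opens to 85 mm and grips with 20 to 120 N. Pads are 22 mm wide; open, the fingers measure 114 mm over their backs; the gripper's body (76 mm by 85 mm) begins 54 mm behind the grasp point. The pads swing forward as they close: fully open they stand 13 mm farther back than shut.
Start: joints at [-1.262, 0.276, 1.505, -0, 1.361, -0.121], TCP at [0.24, -0.523, 0.231] pointing down, gripper open.
Joint ranges: [-2.89, 2.89], [-0.75, 2.08], [0.22, 2.7], [-1.18, 4.32], [0.11, 2.71], [-2.7, 2.7]. Speed limits (rad/s): [2.57, 2.57, 3.14, 3.14, 3.14, 3.14].

## Interface

Orientations are given as a rotation vector (axis times angle).
In Python, from rig import state, get_image, hand_in gives the robot as it stands.
- The arm moves only by the tool jog_arm, never from a script. Its argument "rows" is text: rows parted by semicolons, each of 6 numbers parted by spaces: the shift along the tool's x, y, z in cm, then the turn, a rotation vector about the tool's x, y, z in degrees. A call has 1 to 10 rows; each row shifts and turns the commanded pose from where the row before left it, along the tool's axes as they then stand; what a row does not reach is not made up. A row lasts 1/12 s, in which the tool goes at most 41.7 mm and 7.16 degrees, less where a joint would pass 70% of its speed; a pose out of reach is approached as far as the arm can. A call is refused whole if a number of a shift passes 4.17 or a number of a turn 7.16, either way. A call with a gripper value outside its range is refused whole. "jaw" is the opening, from 0 (shut) to 1 (fully open), set as the call begins (left out, the last holds). The fingers move at their own pace and stop on an object; "force" is the grip in N (left out, the last holds). Time passes only in rows, so rows that do not move let the fingers close. It gives the time, the measured TCP pose, the force, the opening and the grip force at its end, in the units of the state.
- state(): the state, without advancing time (a new reading comes with each control period).
- get_image(name): name is "scene" or "top" or "wrist"; returns a dict with "img" (480x640x3 uint8, blue, green, red), "vertical_fov" (degrees; the focal length in pixels is half the picture's height over the tangent of half this angle, whatever the lens; pixels are square), "cx", "cy" (the principal point, pixels), "dist_coeffs" ([k1, k2, p1, p2, k3] as OpenCV has them; the pictures are not rectified), "eye" and "orientation" of the camera in the world. Camera axes: x right, y up, looking along -z (the intrinsics and any distortion apply to the point x, -y, -z); pixel columns grow to the right and rows downward; lengths in m; the calibration is good to about 2 mm. A picture is of the moment at which its call begins. There is no depth.
- hand_in(): hands the job in; it is judged then, once.
The state is a dict: "t": time; "joint_pos": joint angles; "joint_vel": joint speeds; "effort": joint torques, N m; "ee_pos": TCP position; "ee_rot": TCP orientation; "contact_force": force on the tool from outside, world axes, zero at the start; "torque": the same for the moment, N m; "gripper_width": opening from 0.0 (shut) to 1.0 (fully open); "gripper_force": force on a finger pad.
Only numpy, scipy, OpenCV 4.12 (cv2) and the standard library are available. Lean on these libraries where they do the work, as an engineer would, in place of code of your own. Each camera call takes 0.05 s, during which the arm holds its last target. There are 200 camera calls.

## Working session

There is one attempt and no reset: what is moved stays moved. The work goes in short steps, Python scripts to look and compute and a tool call to move; the robot and the scene stay as the last step left them, time stands still between calls to the robot, and variables do not carry over. Pictures are saved under pics/ and viewed, at most 10 in all, crops included, and the job is handed in when it is done.

Besides the shell and the picture viewer there is one more tool, called by a JSON object that holds its "fn" and its "kwargs", one argument or row to a line. jog_arm: Moves the arm, as the interface text tells. Its arguments: {"type":"object","properties":{"rows":{"type":"string"},"jaw":{"type":"number"},"force":{"type":"number"}},"required":["rows"]}

```bash
mkdir -p pics; ls
cat > h.py <<'E'
import numpy as np, cv2
from scipy.spatial.transform import Rotation as R
from rig import state, get_image, hand_in
def cam(d):
    f=240/np.tan(np.radians(d["vertical_fov"])/2)
    K=np.array([[f,0,d["cx"]],[0,f,d["cy"]],[0,0,1]])
    o=np.array(d["orientation"]);M=R.from_rotvec(o).as_matrix() if o.shape==(3,) else (R.from_quat(o).as_matrix() if o.shape==(4,) else o)
    return K,np.array(d["dist_coeffs"],float),M@np.diag([1,-1,-1]),np.array(d["eye"])
def ray(d,uv):
    K,D,M,e=cam(d);p=cv2.undistortPoints(np.array([uv],float).reshape(-1,1,2),K,D).reshape(-1,2)
    return e,(M@np.c_[p,np.ones(len(p))].T).T
def onz(d,uv,z):
    e,r=ray(d,uv);return e+r*((z-e[2])/r[:,2:])
def proj(d,P):
    K,D,M,e=cam(d);return cv2.projectPoints((np.atleast_2d(P)-e)@M,np.zeros(3),np.zeros(3),K,D)[0].reshape(-1,2)
E
python3 - <<'E'
from h import *
for n in("top","scene"):
    d=get_image(n);cv2.imwrite(f"pics/{n}0.png",d["img"]);import pickle;pickle.dump(d,open(n+"0.pkl","wb"))
    print({k:v for k,v in d.items() if k!="img"})
print(state())
E
```

```text
pics
{'vertical_fov': 57.04581535237444, 'cx': 318.71170007811014, 'cy': 240.91433853930883, 'dist_coeffs': array([0.02250922, 0.        , 0.        , 0.        , 0.        ]), 'eye': array([0.43239954, 0.22207884, 0.90294478]), 'orientation': array([ 0.08117757, -0.16269326, -1.58560887])}
{'vertical_fov': 45.631218237593984, 'cx': 326.69179662250804, 'cy': 240.6756446210263, 'dist_coeffs': array([0.03684448, 0.        , 0.        , 0.        , 0.        ]), 'eye': array([-0.25181748,  0.78383303,  0.79447312]), 'orientation': array([ 0.51046395, -1.04078021, -1.98346398])}
{'t': 0.1, 'joint_pos': array([-1.26200399e+00,  2.76547781e-01,  1.50600932e+00,  2.44145052e-06,
        1.36071851e+00, -1.21040932e-01]), 'joint_vel': array([-0.00016713, -0.00207914, -0.00377155, -0.00096918, -0.00154214,
       -0.00046013]), 'effort': array([ 7.39165007e-04, -4.17701197e+01, -2.46405941e+01, -2.78974594e-04,
        5.85688758e-03,  6.74289893e-06]), 'ee_pos': array([ 0.23944211, -0.5222494 ,  0.23051597]), 'ee_rot': array([-3.06768066e+00, -6.69636673e-01,  2.43941127e-04]), 'contact_force': array([-0.01356578,  0.2358205 , -0.3384134 ]), 'torque': array([-0.02708038, -0.01419242,  0.00716319]), 'gripper_force': 0.0, 'gripper_width': 1.0000678090740045}
```

View pics/top0.png

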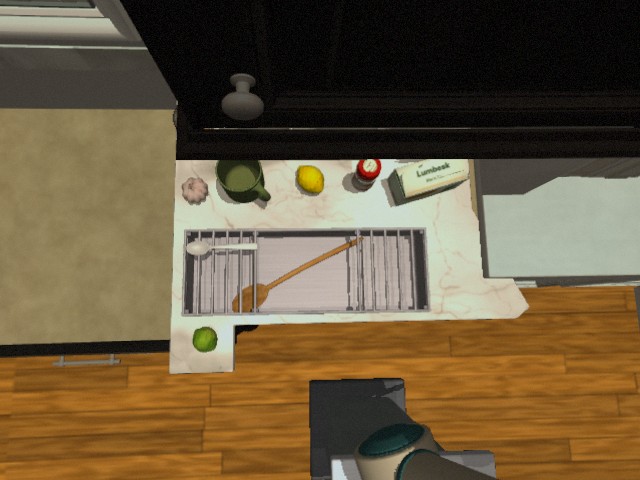

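View pics/scene0.png

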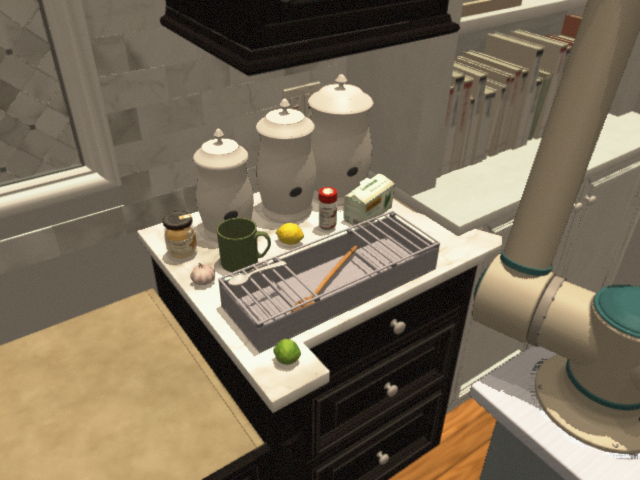

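The top view shows the spoon's handle end at about (361,239), to the right and far side, and the bowl tip at about (234,306), to the left and near side. The bay runs from column 257 to 350, and the rack corners are near (184,229), (425,228), (428,311) and (184,314). An enlarged crop will give better pixels.

Run:
```python
from h import *; import pickle
d=pickle.load(open("top0.pkl","rb"));im=d["img"]
cv2.imwrite("pics/crop.png",cv2.resize(im[220:325,175:440],None,fx=3,fy=3,interpolation=cv2.INTER_CUBIC))
print(onz(d,[(184,229),(425,228),(428,311),(184,314),(257,230),(350,230)],.075).round(4))
print(onz(d,[(361,239),(234,306)],.024).round(4))
hsv=cv2.cvtColor(im,cv2.COLOR_BGR2HSV);m=cv2.inRange(hsv,(8,110,60),(22,255,255));m[:232]=0;m[310:]=0;m[:,:228]=0;m[:,370:]=0
ys,xs=np.nonzero(m);P=onz(d,np.c_[xs,ys],.024)[:,:2];print(len(P))
k=P[:,1]<.22
h=P[k];c=h.mean(0);v=np.linalg.svd(h-c)[2][0];v*=np.sign(v[1]);s=(P-c)@v
print(c,v,np.degrees(np.arctan2(v[0],v[1])),c+v*s.min(),c+v*s.max(),np.ptp(s))
```

```text
[[ 0.5877  0.43    0.075 ]
 [ 0.5836 -0.0283  0.075 ]
 [ 0.4255 -0.0244  0.075 ]
 [ 0.4304  0.4261  0.075 ]
 [ 0.584   0.2941  0.075 ]
 [ 0.5816  0.1172  0.075 ]]
[[0.572  0.0889 0.024 ]
 [0.4433 0.3432 0.024 ]]
1017
[0.54067298 0.15813441] [-0.43169614  0.90201909] -25.575249425034755 [0.57465753 0.08712448] [0.44826262 0.35122373] 0.292786760518257
```

View pics/crop.png

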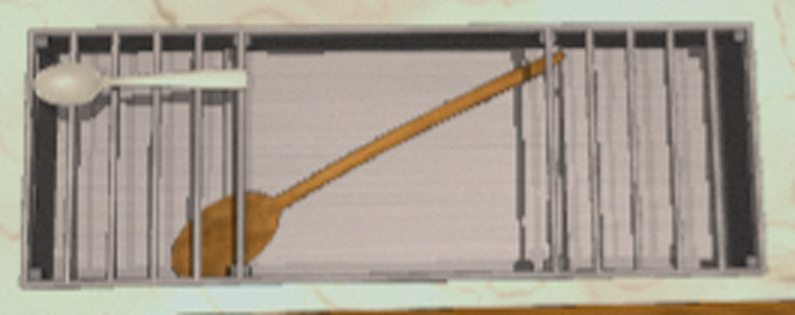

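{"fn": "jog_arm", "kwargs": {
  "rows": "0 0 0 0 0 -7;0 0 0 0 0 -7;0 0 0 0 0 -7;0 0 0 0 0 -7;0 0 0 0 0 -7;0 0 0 0 0 -7;0 0 0 0 0 -7;0 0 0 0 0 -7;0 0 0 0 0 -7;0 0 0 0 0 -7",
  "jaw": 0.45,
  "force": 60
}}

```text
t: 0.93
ee_pos: [0.2395, -0.5224, 0.2308]
ee_rot: [-2.122, -2.315, -0.001]
contact_force: [0.1, -0.4, 0.1]
gripper_width: 0.448
gripper_force: 0.0
```

{"fn": "jog_arm", "kwargs": {
  "rows": "0 0 0 0 0 -7;0 0 0 0 0 -7;0 0 0 0 0 -7;0 0 0 0 0 0;0 0 0 0 0 0"
}}

```text
t: 1.35
ee_pos: [0.2395, -0.5225, 0.2309]
ee_rot: [-1.677, -2.656, -0.001]
contact_force: [0.0, -0.3, 0.1]
gripper_width: 0.451
gripper_force: 0.0
```

```bash
cat >> h.py <<'E'
def need(target):
    s=state();M=R.from_rotvec(s["ee_rot"]);print("t",s["t"],"pos",s["ee_pos"].round(4),"q",s["joint_pos"].round(2),"F",s["contact_force"].round(1),"g",s["gripper_force"],s["gripper_width"])
    print("axes",M.as_matrix().round(3).tolist());print("tool shift cm",(M.inv().apply(np.array(target)-s["ee_pos"])*100).round(2))
E
python3 -c "
from h import *
need((.529,.18,.15))"
```

```text
t 1.35 pos [ 0.2395 -0.5225  0.2309] q [-1.26  0.28  1.51  0.    1.36 -1.71] F [ 0.  -0.3  0.1] g 0.0 0.45122734556089245
axes [[-0.43, 0.903, -0.0], [0.903, 0.43, 0.001], [0.001, 0.0, -1.0]]
tool shift cm [50.99 56.32  8.14]
```

{"fn": "jog_arm", "kwargs": {
  "rows": "2.5 2.8 0.2 0 0 0;2.5 2.8 0.2 0 0 0;2.5 2.8 0.2 0 0 0;2.5 2.8 0.2 0 0 0;2.5 2.8 0.2 0 0 0;2.5 2.8 0.2 0 0 0;2.5 2.8 0.2 0 0 0;2.5 2.8 0.2 0 0 0;2.5 2.8 0.2 0 0 0;2.5 2.8 0.2 0 0 0"
}}

```text
t: 2.18
ee_pos: [0.3842, -0.1745, 0.2113]
ee_rot: [1.678, 2.655, -0.0]
contact_force: [-0.2, -0.2, 0.4]
gripper_width: 0.447
gripper_force: 0.0
```

{"fn": "jog_arm", "kwargs": {
  "rows": "2.5 2.8 0.4 0 0 0;2.5 2.8 0.4 0 0 0;2.5 2.8 0.4 0 0 0;2.5 2.8 0.4 0 0 0;2.5 2.8 0.4 0 0 0;2.5 2.8 0.4 0 0 0;2.5 2.8 0.4 0 0 0;2.5 2.8 0.4 0 0 0;2.5 2.8 0.4 0 0 0;0 0 0 0 0 0"
}}

```text
t: 3.02
ee_pos: [0.5161, 0.1415, 0.1744]
ee_rot: [-1.671, -2.66, -0.007]
contact_force: [0.7, -0.5, 0.1]
gripper_width: 0.448
gripper_force: 0.0
```

```bash
python3 -c "
from h import *
need((.529,.18,.011))
d=get_image('wrist');cv2.imwrite('pics/w1.png',d['img'])
import pickle;pickle.dump(d,open('w1.pkl','wb'))
print(proj(d,[(.529,.18,.024),(.5735,.0875,.024),(.447,.351,.024)]).round())"
```

```text
t 3.0167 pos [0.5161 0.1415 0.1744] q [ 0.14  0.25  1.68  0.    1.2  -0.32] F [ 0.7 -0.5  0.1] g 0.0 0.44805174769154454
axes [[-0.434, 0.901, 0.002], [0.901, 0.434, 0.004], [0.003, 0.003, -1.0]]
tool shift cm [ 2.87  2.78 16.36]
[[ 360.  183.]
 [ 357.  311.]
 [ 368. -122.]]
```

View pics/w1.png

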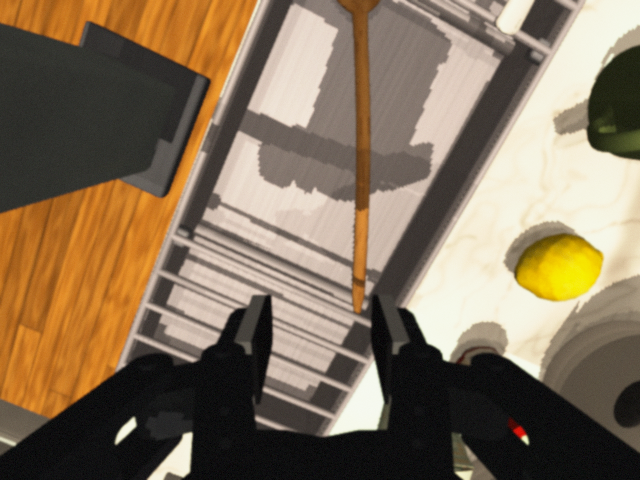

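The wrist view shows the handle running from (362,20) down to its end at (358,311). That matches my projected estimate to within 1–2 px, so I'll descend.

{"fn": "jog_arm", "kwargs": {
  "rows": "1.4 1.4 0 0 0 0;1.45 1.4 0 0 0 0;0 0 2.5 0 0 0;0 0 2.5 0 0 0;0 0 2.5 0 0 0;0 0 2.5 0 0 0;0 0 0 0 0 0;0 0 0 0 0 0;0 0 0 0 0 0"
}}

```text
t: 3.82
ee_pos: [0.5276, 0.1729, 0.0765]
ee_rot: [1.675, 2.656, 0.002]
contact_force: [0.1, 0.5, 0.3]
gripper_width: 0.45
gripper_force: 0.0
```

```bash
python3 -c "
from h import *
need((.529,.18,.011))"
```

```text
t 3.8167 pos [0.5276 0.1729 0.0765] q [ 0.19  0.38  1.78 -0.    0.99 -0.25] F [0.1 0.5 0.3] g 0.0 0.4502125878708549
axes [[-0.431, 0.902, 0.002], [0.902, 0.431, 0.0], [-0.001, 0.002, -1.0]]
tool shift cm [0.59 0.42 6.55]
```

{"fn": "jog_arm", "kwargs": {
  "rows": "0.3 0.2 1 0 0 0;0.3 0.2 1 0 0 0;0 0 1 0 0 0;0 0 1 0 0 0;0 0 1 0 0 0;0 0 0.8 0 0 0;0 0 0.6 0 0 0;0 0 0 0 0 0;0 0 0 0 0 0;0 0 0 0 0 0"
}}

```text
t: 4.65
ee_pos: [0.528, 0.1806, 0.0114]
ee_rot: [1.673, 2.659, 0.0]
contact_force: [-0.4, 0.4, 0.9]
gripper_width: 0.45
gripper_force: 0.0
```

```bash
python3 -c "
from h import *
need((.529,.18,.011))
d=get_image('wrist');cv2.imwrite('pics/w2.png',d['img'])"
```

```text
t 4.65 pos [0.528  0.1806 0.0114] q [ 0.2   0.46  1.84 -0.    0.84 -0.24] F [-0.4  0.4  0.9] g 0.0 0.4500383083517201
axes [[-0.432, 0.902, 0.0], [0.902, 0.432, -0.0], [-0.0, 0.0, -1.0]]
tool shift cm [-0.09  0.07  0.04]
```

View pics/w2.png

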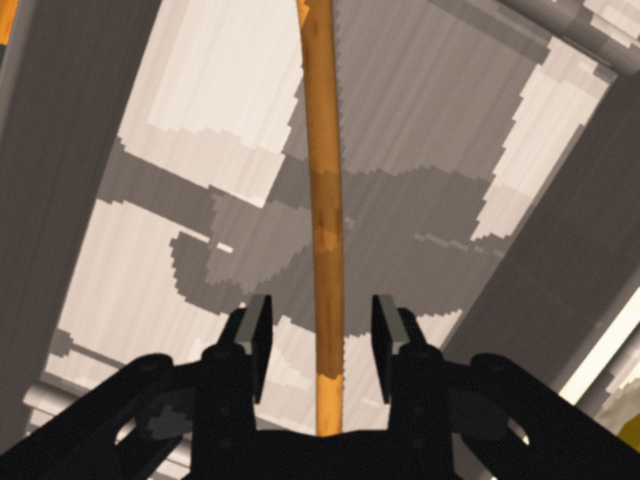

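The handle lies between the fingers at column 329, and the fingers' middle is at 322, about 1 mm off. I'll correct that and close.

{"fn": "jog_arm", "kwargs": {
  "rows": "0 0.1 0 0 0 0;0 0 0 0 0 0;0 0 0 0 0 0;0 0 0 0 0 0;0 0 0 0 0 0;0 0 0 0 0 0;0 0 0 0 0 0;0 0 0 0 0 0;0 0 0 0 0 0;0 0 0 0 0 0",
  "jaw": 0,
  "force": 50
}}

```text
t: 5.53
ee_pos: [0.5289, 0.1809, 0.0117]
ee_rot: [1.673, 2.658, 0.0]
contact_force: [-1.1, -0.6, 5.6]
gripper_width: 0.099
gripper_force: 48.8
```

{"fn": "jog_arm", "kwargs": {
  "rows": "0 0 -0.2 0 0 0;0 0 -0.3 0 0 0;0 0 -0.3 0 0 0;0 0 -0.3 0 0 0;0 0 -0.3 0 0 0;0 0 0 0 0 0;0 0 0 0 0 0"
}}

```text
t: 6.12
ee_pos: [0.5288, 0.181, 0.0255]
ee_rot: [1.673, 2.658, 0.001]
contact_force: [0.2, -0.6, -0.8]
gripper_width: 0.101
gripper_force: 48.6
```

{"fn": "jog_arm", "kwargs": {
  "rows": "0.4 0.2 0 0 0 1;0.4 0.2 0 0 0 1;0.4 0.2 0 0 0 1;0.4 0.2 0 0 0 1;0.4 0.2 0 0 0 1;0.4 0.15 0 0 0 0;0.4 0.15 0 0 0 0;0.4 0.15 0 0 0 0;0 0 0 0 0 0;0 0 0 0 0 0"
}}

```text
t: 6.95
ee_pos: [0.5297, 0.2163, 0.0252]
ee_rot: [1.787, 2.584, -0.0]
contact_force: [-0.8, 0.1, -0.9]
gripper_width: 0.096
gripper_force: 48.6
```

```bash
python3 -c "
from h import *
need((.529,.215,.027))
d=get_image('top');c=cv2.resize(d['img'][215:330,170:440],None,fx=2.9,fy=2.9,interpolation=cv2.INTER_CUBIC);cv2.imwrite('pics/t2.png',c)"
```

```text
t 6.95 pos [0.5297 0.2163 0.0252] q [ 0.27  0.46  1.79 -0.    0.89 -0.09] F [-0.8  0.1 -0.9] g 48.61606299877167 0.09580342498870106
axes [[-0.353, 0.936, -0.0], [0.936, 0.353, -0.0], [-0.0, -0.0, -1.0]]
tool shift cm [-0.1  -0.12 -0.18]
```

View pics/t2.png

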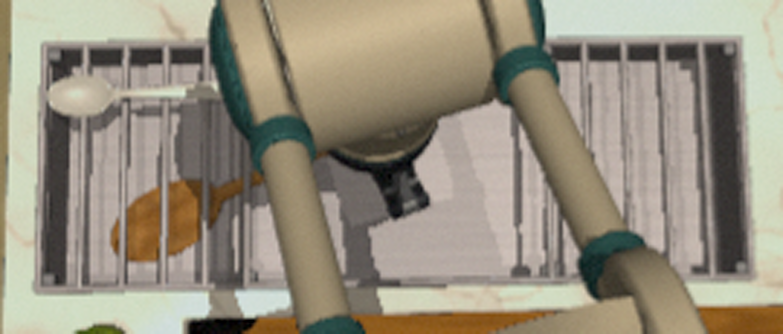

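{"fn": "jog_arm", "kwargs": {
  "rows": "0 0 -0.63 0 -2.5 0;0 0 -0.63 0 -2.5 0;0 0 -0.63 0 -2.5 0;0 0 -0.63 0 -2.5 0;0 0 -0.63 0 -2.5 0;0 0 -0.63 0 -2.5 0;0 0 0 0 0 0;0 0 0 0 0 0"
}}

```text
t: 7.67
ee_pos: [0.5282, 0.2205, 0.0627]
ee_rot: [1.659, 2.401, -0.218]
contact_force: [0.7, -0.4, -0.6]
gripper_width: 0.097
gripper_force: 48.7
```

```bash
cat >> h.py <<'E'
def spoon():
    s=state();M=R.from_rotvec(s["ee_rot"]).as_matrix();p=s["ee_pos"]
    for n,x in(("end_a",-10.2),("grip",0),("tip",18.8)):print(n,(p+M@np.array([x,0,-1.23])/100).round(3))
    return p+M@np.array([-.103,0,-.0123])
E
python3 -c "
from h import *
need((.529,.215,.027));spoon()
d=get_image('scene');c=cv2.resize(d['img'][190:350,200:460],None,fx=3,fy=3,interpolation=cv2.INTER_CUBIC);cv2.imwrite('pics/s3.png',c)
P=[spoon()];print(((proj(d,P)-[200,190])*3).round())"
```

```text
t 7.6667 pos [0.5282 0.2205 0.0627] q [ 0.44  0.44  1.74 -0.31  1.    0.25] F [ 0.7 -0.4 -0.6] g 48.667402267456055 0.09720812898414397
axes [[-0.342, 0.935, 0.091], [0.904, 0.354, -0.241], [-0.258, 0.0, -0.966]]
tool shift cm [ 0.4  -0.12  3.59]
end_a [0.562 0.131 0.101]
grip [0.527 0.223 0.075]
tip [0.463 0.393 0.026]
end_a [0.562 0.131 0.101]
grip [0.527 0.223 0.074]
tip [0.463 0.393 0.026]
[[441. 106.]]
```

View pics/s3.png

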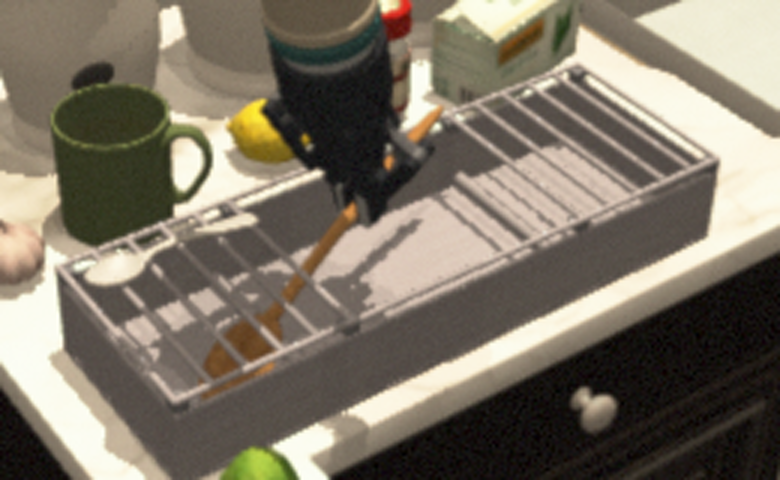

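The end of the handle is at (441,107), where predicted and above the frame. The bowl is still under the left wires, at about (235,350). Next I'll pull it right and tilt further.

{"fn": "jog_arm", "kwargs": {
  "rows": "-0.45 -0.18 0.12 0 0 0;-0.45 -0.18 0.12 0 0 0;-0.45 -0.18 0.12 0 0 0;-0.45 -0.18 0.12 0 0 0;-0.45 -0.18 0.12 0 0 0;-0.45 -0.18 0.12 0 0 0;-0.45 -0.18 0.12 0 0 0;-0.45 -0.18 0.12 0 0 0;0 0 0 0 0 0"
}}

```text
t: 8.47
ee_pos: [0.5278, 0.1789, 0.0628]
ee_rot: [1.662, 2.399, -0.22]
contact_force: [-1.0, 0.1, -0.4]
gripper_width: 0.098
gripper_force: 48.7
```

{"fn": "jog_arm", "kwargs": {
  "rows": "0 0 -0.83 0 -2.5 0;0 0 -0.83 0 -2.5 0;0 0 -0.83 0 -2.5 0;0 0 -0.83 0 -2.5 0;0 0 0 0 0 0;0 0 0 0 0 0"
}}

```text
t: 8.97
ee_pos: [0.5242, 0.1909, 0.0941]
ee_rot: [1.57, 2.273, -0.347]
contact_force: [-0.1, -0.1, -0.6]
gripper_width: 0.099
gripper_force: 48.7
```

```bash
python3 -c "
from h import *
need((.52,.15,.13));spoon()"
```

```text
t 8.9667 pos [0.5242 0.1909 0.0941] q [ 0.5   0.42  1.75 -0.49  1.09  0.39] F [-0.1 -0.1 -0.6] g 48.6874133348465 0.09911221710893217
axes [[-0.321, 0.935, 0.149], [0.848, 0.354, -0.394], [-0.422, 0.0, -0.907]]
tool shift cm [-4.85 -1.84 -1.7 ]
end_a [0.555 0.109 0.148]
grip [0.522 0.196 0.105]
tip [0.462 0.355 0.026]
```

{"fn": "jog_arm", "kwargs": {
  "rows": "-0.76 -0.3 0.24 0 0 0;-0.76 -0.3 0.24 0 0 0;-0.76 -0.3 0.24 0 0 0;-0.76 -0.3 0.24 0 0 0;-0.76 -0.3 0.24 0 0 0;-0.76 -0.3 0.24 0 0 0;-0.76 -0.3 0.24 0 0 0;-0.76 -0.3 0.24 0 0 0;-0.76 -0.3 0.24 0 0 0;-0.76 -0.3 0.24 0 0 0"
}}

```text
t: 9.8
ee_pos: [0.524, 0.1046, 0.1047]
ee_rot: [1.572, 2.271, -0.348]
contact_force: [0.1, 0.7, -0.1]
gripper_width: 0.098
gripper_force: 48.7
```

{"fn": "jog_arm", "kwargs": {
  "rows": "0 0 0 0 0 0;0 0 0 0 0 0"
}}

```text
t: 9.97
ee_pos: [0.524, 0.1051, 0.1046]
ee_rot: [1.573, 2.27, -0.348]
contact_force: [-0.2, -0.1, -0.6]
gripper_width: 0.104
gripper_force: 48.7
```

```bash
python3 -c "
from h import *
need((.52,.15,.13));P=spoon()
d=get_image('scene');c=cv2.resize(d['img'][150:350,200:460],None,fx=3,fy=3,interpolation=cv2.INTER_CUBIC);cv2.imwrite('pics/s4.png',c)
print(((proj(d,[P])-[200,150])*3).round())"
```

```text
t 9.9667 pos [0.524  0.1051 0.1046] q [ 0.36  0.35  1.83 -0.52  1.02  0.29] F [-0.2 -0.1 -0.6] g 48.69792401790619 0.10417910953599842
axes [[-0.318, 0.936, 0.149], [0.849, 0.351, -0.395], [-0.422, 0.0, -0.906]]
tool shift cm [ 2.87  1.2  -4.13]
end_a [0.555 0.023 0.159]
grip [0.522 0.11  0.116]
tip [0.462 0.269 0.036]
[[565. 120.]]
```

View pics/s4.png

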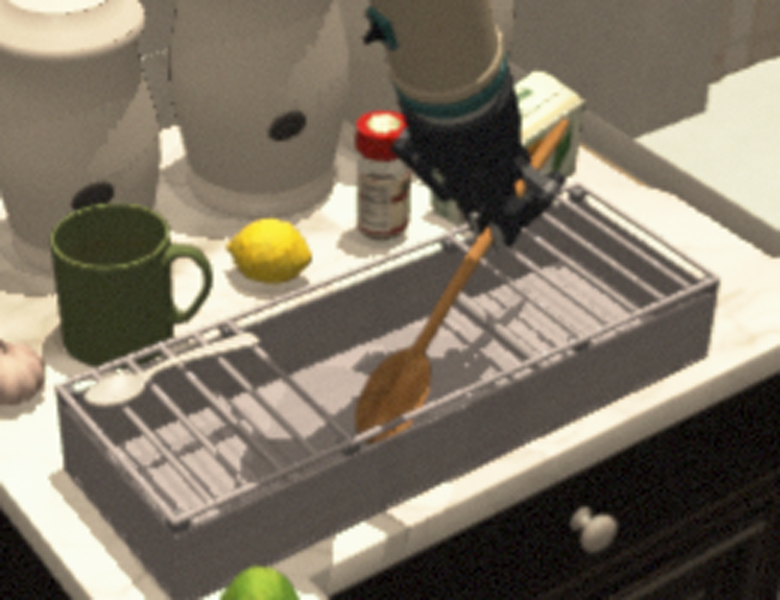

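The bowl, at about (393,400), is clear of the left wires and inside the bay. I'll lift straight up, then go up and back toward the robot.

{"fn": "jog_arm", "kwargs": {
  "rows": "-0.32 0 -0.68 0 0 0;-0.32 0 -0.68 0 0 0;-0.32 0 -0.68 0 0 0;-0.32 0 -0.68 0 0 0;-0.32 0 -0.68 0 0 0;-0.32 0 -0.68 0 0 0;-0.32 0 -0.68 0 0 0;-0.32 0 -0.68 0 0 0"
}}

```text
t: 10.68
ee_pos: [0.5241, 0.1054, 0.1656]
ee_rot: [1.572, 2.271, -0.348]
contact_force: [0.2, 0.6, 0.3]
gripper_width: 0.098
gripper_force: 48.7
```

{"fn": "jog_arm", "kwargs": {
  "rows": "0 -0.75 -0.7 0 0 0;0 -0.75 -0.7 0 0 0;0 -0.75 -0.7 0 0 0;0 -0.75 -0.7 0 0 0;0 -0.75 -0.7 0 0 0;0 -0.75 -0.7 0 0 0;0 -0.75 -0.7 0 0 0;0 -0.75 -0.7 0 0 0;0 -0.75 -0.7 0 0 0;0 -0.75 -0.7 0 0 0"
}}

```text
t: 11.52
ee_pos: [0.4426, 0.1065, 0.2288]
ee_rot: [1.572, 2.271, -0.349]
contact_force: [0.3, -0.3, -1.0]
gripper_width: 0.099
gripper_force: 48.7
```

{"fn": "jog_arm", "kwargs": {
  "rows": "0 0 -0.5 0 0 0;0 0 -0.5 0 0 0;0 0 -0.3 0 0 0;0 0 0 0 0 0;0 0 0 0 0 0;0 0 0 0 0 0;0 0 0 0 0 0;0 0 0 0 0 0"
}}

```text
t: 12.18
ee_pos: [0.4415, 0.1116, 0.2395]
ee_rot: [1.572, 2.271, -0.35]
contact_force: [0.6, -0.3, -0.3]
gripper_width: 0.101
gripper_force: 48.7
```

```bash
python3 -c "
from h import *
need((.506,.2,.2));P=spoon()
d=get_image('scene');c=d['img'];cv2.imwrite('pics/s5.png',c)
print(proj(d,[P]).round(),abs(state()['joint_vel']).max())"
```

```text
t 12.1833 pos [0.4415 0.1116 0.2395] q [ 0.43  0.13  1.77 -0.45  1.31  0.21] F [ 0.6 -0.3 -0.3] g 48.71296763420105 0.10078654593016309
axes [[-0.319, 0.936, 0.148], [0.848, 0.352, -0.396], [-0.423, -0.001, -0.906]]
tool shift cm [7.11 9.15 1.04]
end_a [0.472 0.03  0.294]
grip [0.44  0.116 0.251]
tip [0.38  0.276 0.171]
[[419. 149.]] 0.0013527073587761207
```

View pics/s5.png

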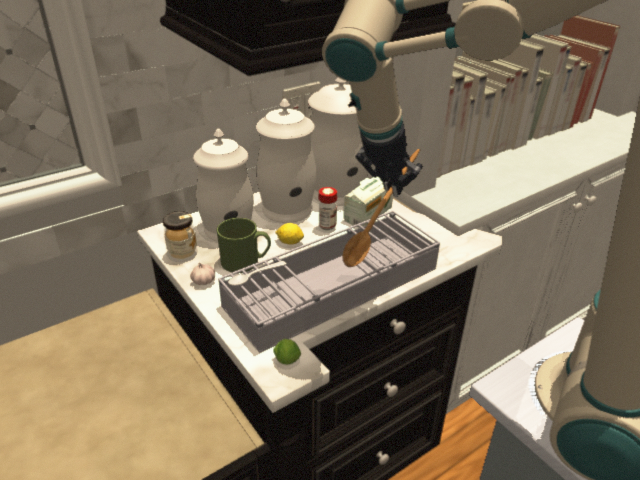

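The spoon is held in the air with its handle end at (418,152), as computed. The bowl tip is about 9.6 cm above the wires, and the arm is still.

```bash
python3 -c "
from rig import hand_in
print(hand_in())"
```

```text
the job is handed in; nothing more can be done
None
```

I handed the job in with the spoon drawn out handle first through the bay and held still over the rack, its lowest point about 9.6 cm above the wires by my own measurement; the hand-in returned no verdict.

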